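Key the driver plate onto the turntable spindle

ROBOT

A 6-joint arm with a two-finger parallel gripper is mounted at the origin on a cart in front of the work surface, level with it; the furniture and walls round the work are solid. World frame = base frame: x ahead of the robot, y to its left, z up, the work surface at z = 0. Lengths are in m, angles in rad, forces in N, time in s.
With the tool pointing down it reaches from about 0.3 to 0.775 m from the base axis. Payload 14.6 kg.
Tool frame: the origin (TCP) lies on the centre line of the jaws, within the pads' length; the fingertips stand 14 mm ahead of it and the grasp point (between the pads) lies 5 mm behind it; x points along the fingers, y is the direction in which the jaws open and shut, and the axes are right-handed (so a half turn about x gives the same grasp; the last joint's range is limited). The gripper opens to 94 mm and grips with 3 to 60 N. Pads are 16 mm wide; open, the fingers measure 119 mm over their backs; the gripper's body (75 mm by 177 mm) begins 78 mm behind the grasp point.
Start: joints at [1.199, 0.3, 1.521, -0, 1.321, -0.067], TCP at [0.165, 0.525, 0.219] pointing down, gripper open.
Joint ranges: [-3.03, 3.03], [-0.79, 2.21], [0.23, 2.52], [-1.04, 4.18], [0, 3.07], [-2.55, 2.55]. Speed limits (rad/s): [2.22, 2.22, 2.57, 3.14, 3.14, 3.14].

INTERFACE

Orientations are given as [roll, pitch, yaw] about the fixed x, y, z axes, in that order (R = Rz(yaw) Ry(pitch) Rx(roll)).
In Python, from station import * gives the robot as it stands. The module is installed in compiled form; this text tells all that it offers.
- The arm moves only by the shell command python3 -m handwheel 'ROWS' [FORCE]. ROWS is JSON, a list of rows, each a list of 3 entries, a list of its own where there are three numbers: the shift along the tool's x, y, z in mm, then the turn about the tool's x in rad, then the gripper command: -1 is fully open, 1 is shut, values between are in proportion. In form: [[[dx, dy, dz], spin, gripper], ...]. A call has exactly 5 rows; each row is the pose to reach, as a shift and turn from the pose measured when the call began, along the tool's axes at that moment; what a row does not reach only later rows make up. A row lasts 1/10 s, in which the tool goes at most 50 mm and 8.59 degrees, less where a joint would pass 70% of its speed; a pose out of reach is approached as far as the arm can. A call with a gripper value outside its range is refused whole. The fingers move at their own pace and stop on an object; FORCE is the grip in N (left out, the last holds). Time passes only in rows, so rows that repeat a pose let the fingers close, or fill a call up. It gives the time, the measured TCP pose, the force and the opening at its end, in the units of the state.
- get_obs(): the state, without advancing time (a new reading comes with each control period).
- camera(name): name is "scene" or "top" or "wrist"; returns (picture, depth): 480x640x3 uint8, blue, green, red; 480x640 float32, m along the optical axis (not along the pixel's ray), 0 where there is no reading.
- camera_info(name): a dict with "fx", "fy", "cx", "cy" (pixels), "extrinsics" (4x4, takes a point from camera to world coordinates). Camera axes: x right, y down, z forward; pixel columns grow to the right and rows downward; lengths in m; the calibration is good to about 2 mm. A picture is of the moment at which its call begins: read the wrist's pose just before it. camera_info takes no time and is no camera call; for the wrist camera it gives the pose at the moment of the call.
- hand_in(): hands the job in, once; it reports no verdict.
The state is a dict: "time_s": time; "qpos": joint angles; "joint_vel": joint speeds; "tau": joint torques, N m; "ee_pos": TCP position; "eef_rot": TCP orientation; "force": force on the tool from outside, world axes, zero at the start; "moment": the same for the moment, N m; "grip_width": finger opening in m.
Only numpy, scipy, OpenCV 4.12 (cv2) and the standard library are available. Lean on these libraries where they do the work, as an engineer would, in place of code of your own. Each camera call takes 0.05 s, during which the arm holds its last target. There are 200 camera calls.

TASK

The driver plate stands proud on the turntable spindle because its rim notch is not over the key. With closed fingertips push the upright stud on the plate sideways to turn the plate until the notch lies over the key, then press the plate straight down until it is fully home on its seat, and leave it there. Do not grip the stud or lift the plate, and leave the tape measure, the nut and the bolt alone.

Things in the scene. Friction and masses are not known exactly. Their poses are not given: they have to be found in the camera images.
- spindle (a point): Centre of the turntable's flat machined seat, on the vertical spindle axis; the seat's surface is 30 mm above the table. The turntable is a grey round base bolted to the table (flange 200 mm across, 10 mm high; body 160 mm across); it never moves, but stands elsewhere and turned otherwise each time. Its x axis points from the spindle to the key.
- key (a point): Top of the single dark steel key on the turntable, 69 mm from the spindle axis, 40 mm above the table. The key is a radial bar 20 mm wide with a rounded (half-round, radius 10 mm) top; it reaches from 61 mm out to beyond the plate's rim, where an upright back (14 x 20 mm, 82 to 96 mm from the axis, up to 58 mm above the table) remains in sight.
- notch (a point): Middle of the plate's only notch, on the plate's underside, 69 mm from the axis. The notch is open to the rim, 24 mm wide, 17 mm deep radially and goes right through the plate (2 mm play each side of the key). The round key top leads the notch in when it is up to about 3 mm off to the side.
- plate_top (a point): Centre of the flat top of the driver plate, on the spindle axis. The plate is a dark steel disc 150 mm in diameter, 12 mm thick; its top is flat except for the stud (the small dark bore at the centre may be pressed on like solid). Top is 54 mm above the table when proud, 42 mm when fully home. Its axes turn with the plate: x towards the notch, z up.
- stud (a point): Foot of the driving stud, on the plate's top face, 55 mm from the axis, exactly opposite the notch. The stud is an upright bright steel pin 16 mm in diameter and 28 mm high (there is a flat collar 26 mm across and 3 mm high round its foot, for looks only). Pushed sideways it turns the plate with about 2 to 3 N; the plate turns freely either way without stops and stays where it is left.
- sleeve (a joint): How far the plate has been pressed down, m: 0 standing proud (start), 0.012 fully home on the seat, negative if lifted (it can be lifted 0.015). The tight sleeve has no spring: it takes about 8 to 14 N of push to slide down (plate and sleeve weigh about 1.6 kg) and stays where it is left. With the notch off the key the plate stops on the key after 2 to 4 mm.
- driver_plate (a joint): Turning angle of the plate relative to the turntable, rad, counterclockwise from above positive: 0 or 2 pi when the notch is exactly over the key. Starts between 0.7 and 5.58.
- tape_measure: Yellow and black pocket tape measure, 54 x 80 x 68 mm, standing to the left of the turntable; origin at the centre of its underside. Leave alone.
- nut: Rusty hexagon nut, 34 x 32 x 14 mm, lying to the right of the turntable; origin at the centre of its underside. Leave alone.
- bolt: Grey steel hexagon bolt, 29 x 26 x 70 mm, standing on its head to the right of the turntable; origin at the centre of its underside. Leave alone.

How it is judged:
On the way, in this order (a step that is already met when the one before it is completed fails the run):
1. the notch is turned over the key, within 8 mm, the plate not yet home (horizontal distance between notch and key below 0.008 m and value of joint sleeve below 0.009 m), for 0.1 s.
2. the plate is pressed home (value of joint sleeve above 0.0105 m), for 0.2 s.
At the end, for the whole second after the job is handed in: The plate is down within 1.5 mm of fully home, its notch round the key (within 5 mm), at rest (value of joint sleeve above 0.0105 m and horizontal distance between notch and key below 0.005 m and velocity of joint driver_plate between -0.05 and 0.05 rad/s); the robot touches nothing.
It fails at once if the plate is lifted more than 4 mm (value of joint sleeve below -0.004 m).
It fails at once if the stud is taken between the fingers (horizontal distance between the grasp point and stud below 0.008 m and z of the grasp point in the frame of stud below 0.034 m).
It fails at once if the tape measure, the nut or the bolt is moved more than 20 mm (distance of any of tape_measure, nut, bolt from where it was at the start of the episode above 0.02 m).
It fails at once if the bolt or the tape measure is tipped over (angle between any of bolt, tape_measure's own z axis and vertical above 0.5 rad).
It also fails if it takes over 48 s, if anything falls off the work surface, if the arm or the gripper's body presses on something with over 40 N, if the wrist force passes 120 N, or if a joint passes its speed limit or range.

## Working session

There is one attempt and no reset: what is moved stays moved. The work goes in short steps, Python scripts to look and compute and a shell command to move; the robot and the scene stay as the last step left them, time stands still between calls to the robot, and variables do not carry over. Pictures are saved under pics/ and viewed, about 8 in all and at most 12, crops included, and the job is handed in when it is done.

```bash
mkdir -p pics; cat > h.py <<'E'
from station import *
import numpy as np, cv2
from scipy.spatial.transform import Rotation as R
def snap(n,f):
    i=camera_info(n); p,d=camera(n); cv2.imwrite('pics/'+f+'.png',p); np.savez('pics/'+f+'.npz',d=d,E=i['extrinsics'],k=[i[x] for x in('fx','fy','cx','cy')])
def px(f,u,v,z=None):
    a=np.load('pics/'+f+'.npz'); fx,fy,cx,cy=a['k']; E=a['E']
    r=np.array([(u-cx)/fx,(v-cy)/fy,1.])
    if z is None: s=a['d'][int(v),int(u)]
    else: s=(z-E[2,3])/(E[:3,:3]@r)[2]
    return E[:3,:3]@(r*s)+E[:3,3]
E
python3 - <<'E'
from h import *
snap('top','top0'); o=get_obs(); print(o['ee_pos'],o['eef_rot'],o['time_s'],R.from_euler('xyz',o['eef_rot']).as_matrix().round(3)); print(camera_info('top'))
E
```

```text
[0.16497731 0.52443131 0.21891364] [-1.63882831  1.56971307 -1.94362495] 0.05 [[-0.     0.3    0.954]
 [-0.001  0.954 -0.3  ]
 [-1.    -0.001 -0.   ]]
{'fx': 475.4057921432214, 'fy': 475.4057921432214, 'cx': 318.73304103023844, 'cy': 245.66793432430094, 'extrinsics': array([[-0.01819436, -0.98477049,  0.17290471,  0.387543  ],
       [-0.99947004,  0.01324501, -0.02973558,  0.03389635],
       [ 0.0269926 , -0.1733541 , -0.98448959,  0.98181026],
       [ 0.        ,  0.        ,  0.        ,  1.        ]])}
```

View pics/top0.png

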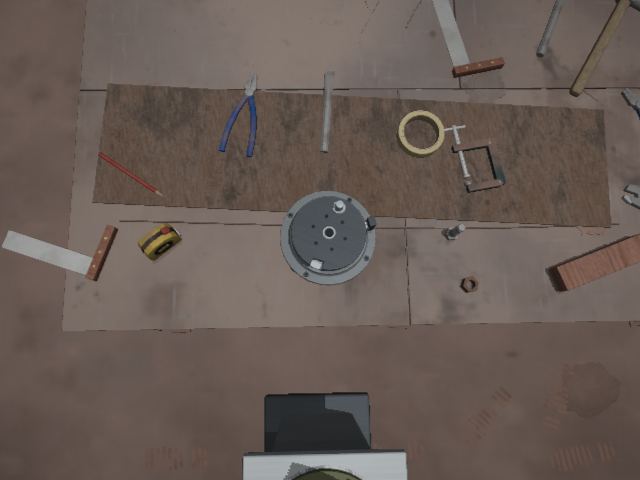

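The turntable is at about (328,238). The stud appears near (340,207), the key back near (371,222), and a light patch near (317,265) that may be the notch. I'll enlarge this area.

```bash
python3 - <<'E'
import cv2
p=cv2.imread('pics/top0.png')[185:290,270:390]
cv2.imwrite('pics/c0.png',cv2.resize(p,None,fx=5.5,fy=5.5,interpolation=cv2.INTER_CUBIC))
E
```

```text
(no output)
```

View pics/c0.png

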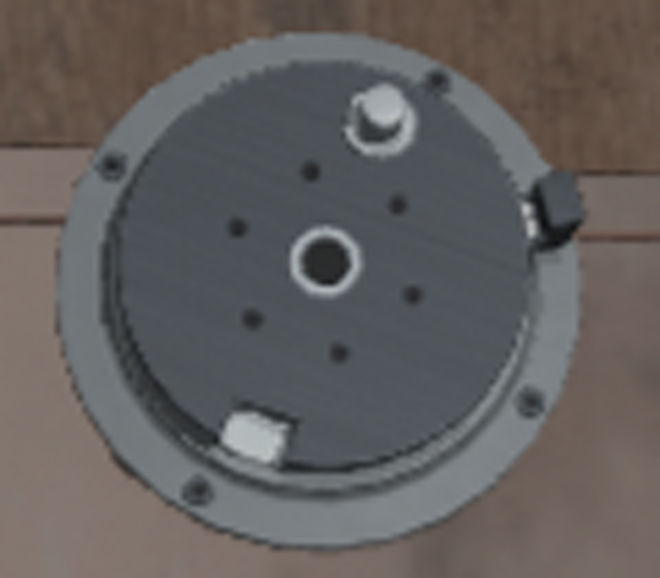

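The crop shows the bore at (325,261), the stud collar at (381,122), the stud top at (384,104), the notch at (257,437), and the key back's top at (560,200).

```bash
python3 - <<'E'
from h import *
f=lambda u,v,z: px('top0',270+u/5.5,185+v/5.5,z)[:2]
c=f(325,261,.054);print('c',c)
for n,u,v,z in[('studtop',384,104,.082),('collar',381,122,.057),('notch',262,432,.048),('keytop',560,200,.058)]:
    d=f(u,v,z)-c; print(n,d+c,np.hypot(*d),np.degrees(np.arctan2(d[1],d[0])))
# depth circle fit of plate
a=np.load('pics/top0.npz');d=a['d'];P=np.array([px('top0',u,v) for v in range(180,300) for u in range(265,395) if d[v,u]>0])
m=(P[:,2]>.048)&(P[:,2]<.06)&(np.hypot(*(P[:,:2]-c).T)<.082)
print(m.sum(),P[m].mean(0),cv2.minEnclosingCircle(P[m][:,:2].astype('f4')))
m=(P[:,2]>.07)&(P[:,2]<.1);print(m.sum(),P[m].mean(0))
E
```

```text
c [ 0.57695459 -0.01526639]
studtop [ 0.62790844 -0.036027  ] 0.05502088412355979 -22.167920370603802
collar [ 0.62782639 -0.03669784] 0.05520187492006271 -22.844884821038256
notch [0.51560496 0.00852047] 0.06579963113421808 158.80737790844915
keytop [ 0.59766071 -0.10099403] 0.08819280596864494 -76.42119879491963
4176 [ 0.57699066 -0.01410398  0.05485763] ((0.578148603439331, -0.01797768846154213), 0.07906725257635117)
62 [ 0.62729546 -0.03457004  0.0814544 ]
```

```bash
cat >> h.py <<'E'
def to(x,y,z,yaw=None):
    o=get_obs(); M=R.from_euler('xyz',o['eef_rot']).as_matrix(); yw=np.degrees(np.arctan2(M[1,1],M[0,1]))
    print('t',o['time_s'],'pos',np.round(o['ee_pos'],4),'yaw',yw.round(1),'F',np.round(o['force'],1),'w',o['grip_width'])
    print('mm',np.round(1000*M.T@(np.array([x,y,z])-o['ee_pos'])),'spin',None if yaw is None else np.radians(yw-yaw).round(3))
E
python3 -m handwheel '[[[0,-26,37],0.12,1],[[0,-52,74],0.26,1],[[5,-80,114],0.4,1],[[10,-108,154],0.54,1],[[15,-136,194],0.68,1]]' 10
python3 -c "from h import *; to(.6166,-.0642,.15,-22)"
```

```text
time_s: 0.55
ee_pos: [0.3098, 0.3347, 0.2037]
eef_rot: [-1.019, 1.569, -2.009]
force: [1.1, 1.3, -0.8]
grip_width: 0.0575
t 0.55 pos [0.3098 0.3347 0.2037] yaw 33.3 F [ 1.1  1.3 -0.8] w 0.057528145578015555
mm [ 54.  38. 502.] spin 0.965
```

```bash
python3 -m handwheel '[[[0,4,45],0.12,1],[[0,8,90],0.24,1],[[0,12,135],0.36,1],[[0,15,180],0.48,1],[[0,18,225],0.6,1]]' 10
python3 -c "from h import *; to(.6166,-.0642,.15,-22)"
```

```text
time_s: 1.05
ee_pos: [0.449, 0.1547, 0.2036]
eef_rot: [-0.607, 1.569, -2.203]
force: [1.0, 0.2, -0.0]
grip_width: 0.0174
t 1.05 pos [0.449  0.1547 0.2036] yaw -1.4 F [ 1.   0.2 -0. ] w 0.017382797513300387
mm [ 54. 173. 215.] spin 0.36
```

```bash
python3 -m handwheel '[[[0,29,36],0.08,1],[[0,58,72],0.16,1],[[0,87,108],0.24,1],[[0,116,144],0.3,1],[[5,145,180],0.36,1]]' 10
python3 -c "from h import *; to(.6166,-.0642,.12,-22)"
```

```text
time_s: 1.55
ee_pos: [0.5905, -0.0306, 0.1988]
eef_rot: [-0.049, 1.569, -2.007]
force: [0.2, 0.5, -0.0]
grip_width: 0.0004
t 1.55 pos [ 0.5905 -0.0306  0.1988] yaw -22.2 F [ 0.2  0.5 -0. ] w 0.0003871875868881895
mm [79. 37. 21.] spin -0.003
```

```bash
python3 -m handwheel '[[[0,18,10],0,1],[[0,37,21],0,1],[[20,37,21],0,1],[[35,37,21],0,1],[[35,37,21],0,1]]' 10
python3 - <<'E'
from h import *
snap('wrist','w1'); to(.6166,-.0642,.083,-22)
E
```

```text
time_s: 2.05
ee_pos: [0.6156, -0.0637, 0.1611]
eef_rot: [-1.085, 1.565, -3.043]
force: [0.3, -0.3, 0.3]
grip_width: 0.0004
t 2.1 pos [ 0.6162 -0.0637  0.1628] yaw -22.2 F [-0.3 -0.3  0.2] w 0.0004622170751598136
mm [80.  1.  0.] spin -0.003
```

View pics/w1.png

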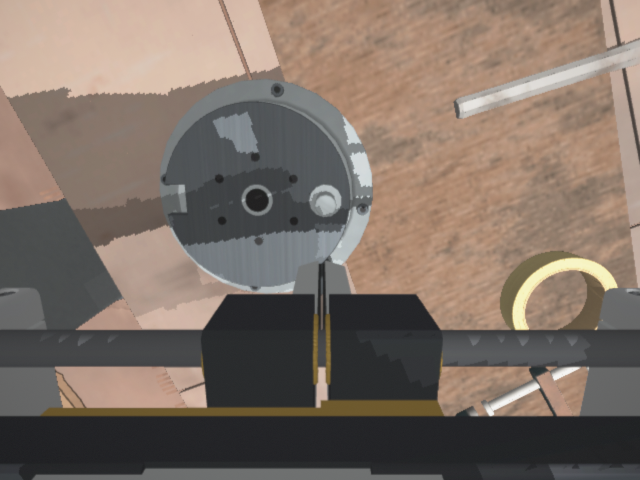

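Wrist view: the stud collar is at (325,200), in line with the closed fingertips at column 322. The bore is at (257,200) and the notch on the left at (177,199). This fits the estimate, so I'll descend.

```bash
python3 - <<'E'
from h import *
c=px('w1',257,200,.054);s=px('w1',325,200,.057);print(c,s,np.degrees(np.arctan2(*(s-c)[1::-1])))
E
python3 -m handwheel '[[[25,1,0],0,1],[[50,1,0],0,1],[[70,1,0],0,1],[[80,1,0],0,1],[[80,1,0],0,1]]' 10
python3 - <<'E'
from h import *
o=get_obs();p=o['ee_pos']
M=R.from_euler('xyz',o['eef_rot']).as_matrix(); yw=np.degrees(np.arctan2(M[1,1],M[0,1]))
print(p,yw,o['force'])
c=np.array([.577,-.0155])
for a in range(-22,104,6): # stud angle a, finger 16 mm behind tangentially
    t=np.radians(a); q=c+.055*np.array([np.cos(t),np.sin(t)])-.016*np.array([-np.sin(t),np.cos(t)])
    print(a,np.round(q,4),np.round(1000*M.T@(np.r_[q,.083]-p)),np.radians(yw-a).round(2))
E
```

```text
[ 0.57750103 -0.01469184  0.054     ] [ 0.62862973 -0.03514392  0.057     ] -21.801989503141872
time_s: 2.6
ee_pos: [0.6166, -0.0638, 0.0824]
eef_rot: [-1.012, 1.566, -2.969]
force: [-0.0, -0.5, 0.6]
grip_width: 0.0006
[ 0.61656886 -0.06376647  0.08240781] -22.129286179493533 [-0.04661614 -0.45056885  0.568346  ]
-22 [ 0.622  -0.0509] [ -1.   0. -14.] -0.0
-16 [ 0.6255 -0.046 ] [ -1.   2. -20.] -0.11
-10 [ 0.6284 -0.0408] [ -1.   2. -26.] -0.21
-4 [ 0.6307 -0.0353] [ -1.   2. -32.] -0.32
2 [ 0.6325 -0.0296] [ -1.   2. -38.] -0.42
8 [ 0.6337 -0.0237] [ -1.   1. -44.] -0.53
14 [ 0.6342 -0.0177] [ -1.  -1. -49.] -0.63
20 [ 0.6342 -0.0117] [ -1.  -3. -55.] -0.74
26 [ 0.6334 -0.0058] [ -1.  -6. -60.] -0.84
32 [6.321e-01 1.000e-04] [ -1. -10. -65.] -0.94
38 [0.6302 0.0058] [ -1. -14. -70.] -1.05
44 [0.6277 0.0112] [ -1. -18. -74.] -1.15
50 [0.6246 0.0163] [ -1. -23. -77.] -1.26
56 [0.621  0.0211] [ -1. -28. -80.] -1.36
62 [0.6169 0.0256] [ -1. -33. -83.] -1.47
68 [0.6124 0.0295] [ -1. -39. -85.] -1.57
74 [0.6075 0.033 ] [ -1. -45. -86.] -1.68
80 [0.6023 0.0359] [ -1. -51. -87.] -1.78
86 [0.5968 0.0382] [ -1. -57. -87.] -1.89
92 [0.5911 0.04  ] [ -1. -63. -87.] -1.99
98 [0.5852 0.0412] [ -1. -69. -85.] -2.1
```

```bash
python3 -m handwheel '[[[0,0,-14],0,1],[[0,2,-20],-0.11,1],[[0,2,-26],-0.21,1],[[0,2,-32],-0.32,1],[[0,2,-38],-0.42,1]]' 10
cat > arc.py <<'E'
from h import *
import sys
o=get_obs();p=o['ee_pos']
M=R.from_euler('xyz',o['eef_rot']).as_matrix(); yw=np.degrees(np.arctan2(M[1,1],M[0,1]))
c=np.array([.577,-.0155])
r=p[:2]-c; print('t',o['time_s'],p,'yaw',yw,'stud angle est',np.degrees(np.arctan2(r[1],r[0])+np.arctan2(.016,.055)),np.hypot(*r),'F',np.round(o['force'],1))
for a in map(float,sys.argv[1:]):
    t=np.radians(a); q=c+.055*np.array([np.cos(t),np.sin(t)])-.016*np.array([-np.sin(t),np.cos(t)])
    print(a,np.round(1000*M.T@(np.r_[q,.083]-p),1),np.radians(yw-a).round(2))
E
python3 arc.py 8 14 20 26 32
```

```text
time_s: 3.1
ee_pos: [0.6338, -0.0285, 0.084]
eef_rot: [-0.968, 1.568, -2.501]
force: [-1.3, -3.2, -1.0]
grip_width: 0.0008
t 3.1 [ 0.63379928 -0.02850859  0.08397177] yaw 2.209584021887 stud angle est 3.3203686853543593 0.05826990357693576 F [-1.3 -3.2 -1. ]
8.0 [ 1.   0.1 -4.8] -0.1
14.0 [  1.    0.9 -10.8] -0.21
20.0 [  0.9   1.  -16.8] -0.31
26.0 [  0.9   0.5 -22.7] -0.42
32.0 [  0.9  -0.6 -28.6] -0.52
```

Force of about 3 N along −y shows the stud is being pushed. Continuing along the arc.

```bash
python3 -m handwheel '[[[1,0,-5],-0.1,1],[[1,1,-11],-0.21,1],[[1,1,-17],-0.31,1],[[1,0,-23],-0.42,1],[[1,-1,-29],-0.52,1]]' 10
python3 arc.py 38 44 50 56 62
```

```text
time_s: 3.6
ee_pos: [0.6327, 0.0014, 0.0845]
eef_rot: [-0.102, 1.569, -1.109]
force: [1.3, -1.8, -1.4]
grip_width: 0.0002
t 3.6 [0.63274628 0.0013983  0.08454896] yaw 32.27856772282074 stud angle est 33.08375982415068 0.05825118660931069 F [ 1.3 -1.8 -1.4]
38.0 [ 1.5  0.2 -5. ] -0.1
44.0 [  1.5   0.9 -11. ] -0.2
50.0 [  1.5   1.1 -17. ] -0.31
56.0 [  1.5   0.6 -23. ] -0.41
62.0 [  1.5  -0.5 -28.9] -0.52
```

```bash
python3 -m handwheel '[[[1,0,-5],-0.1,1],[[1,1,-11],-0.2,1],[[1,1,-17],-0.31,1],[[1,0,-23],-0.41,1],[[1,-1,-29],-0.52,1]]' 10
python3 arc.py 68 74 80 86 90
```

```text
time_s: 4.1
ee_pos: [0.6174, 0.0265, 0.0852]
eef_rot: [0.028, 1.566, -0.454]
force: [2.7, -1.8, -1.1]
grip_width: 0.0006
t 4.1 [0.6174072  0.02650366 0.08517093] yaw 62.342015851606114 stud angle est 62.32998858570962 0.05828421534680035 F [ 2.7 -1.8 -1.1]
68.0 [ 2.1  0.3 -5.8] -0.1
74.0 [  2.1   1.1 -11.7] -0.2
80.0 [  2.1   1.3 -17.7] -0.31
86.0 [  2.1   0.8 -23.7] -0.41
90.0 [  2.    0.2 -27.7] -0.48
```

```bash
python3 -m handwheel '[[[2,0,-6],-0.1,1],[[2,1,-12],-0.2,1],[[2,1,-18],-0.31,1],[[2,1,-24],-0.41,1],[[2,0,-27],-0.48,1]]' 10
python3 arc.py 92 95 97 100 103
python3 - <<'E'
from h import *
snap('wrist','w2');snap('top','t2')
p=cv2.imread('pics/t2.png')[185:290,270:390]
a=cv2.resize(p,(480,420),interpolation=cv2.INTER_CUBIC)
b=cv2.resize(cv2.imread('pics/w2.png'),(560,420))
cv2.imwrite('pics/c2.png',a); 
E
```

```text
time_s: 4.6
ee_pos: [0.5945, 0.0402, 0.085]
eef_rot: [-0.232, 1.563, -0.23]
force: [3.2, 1.9, 0.3]
grip_width: 0.0005
t 4.6 [0.59453064 0.04024982 0.0850033 ] yaw 90.10869045411066 stud angle est 88.76433543237576 0.05844113136770649 F [3.2 1.9 0.3]
92.0 [ 2.  -0.2 -3.5] -0.03
95.0 [ 2.   0.5 -6.4] -0.09
97.0 [ 1.9  0.8 -8.4] -0.12
100.0 [  1.9   1.2 -11.3] -0.17
103.0 [  1.9   1.5 -14.3] -0.22
```

View pics/w2.png

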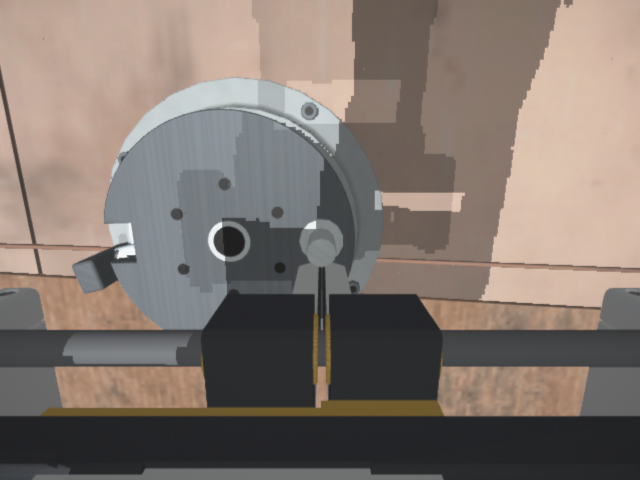

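View pics/c2.png

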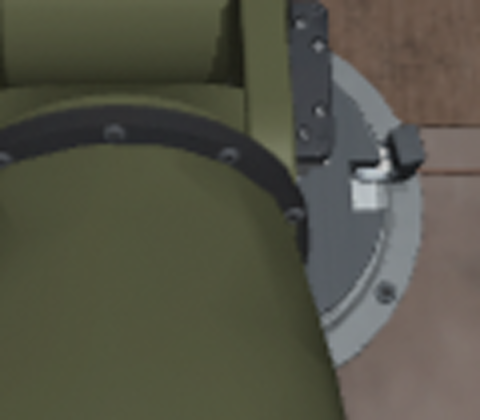

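The wrist view shows the notch gap around (122,242) and the key back around (100,270), so the notch is still some degrees short. The top crop agrees. I'll advance about 12° and look again.

```bash
python3 -m handwheel '[[[2,0,-4],-0.03,1],[[2,1,-7],-0.09,1],[[2,1,-10],-0.15,1],[[2,1,-12],-0.19,1],[[2,1,-12],-0.19,1]]' 10
python3 arc.py 102 103.5 105
python3 - <<'E'
from h import *
snap('wrist','w3');snap('top','t3')
a=cv2.resize(cv2.imread('pics/w3.png')[160:330,60:260],(500,425),interpolation=cv2.INTER_CUBIC)
b=cv2.resize(cv2.imread('pics/t3.png')[200:260,345:385],(280,425),interpolation=cv2.INTER_CUBIC)
cv2.imwrite('pics/c3.png',np.hstack([a,b]))
E
```

```text
time_s: 5.2
ee_pos: [0.5831, 0.0418, 0.0838]
eef_rot: [-0.348, 1.562, -0.16]
force: [2.3, 1.6, 0.9]
grip_width: 0.0009
t 5.2 [0.58305443 0.04175305 0.08379902] yaw 100.76138033420159 stud angle est 100.18367988504717 0.05757228686917805 F [2.3 1.6 0.9]
102.0 [ 0.8  0.2 -1.8] -0.02
103.5 [ 0.8  0.6 -3.3] -0.05
105.0 [ 0.8  0.9 -4.8] -0.07
```

View pics/c3.png

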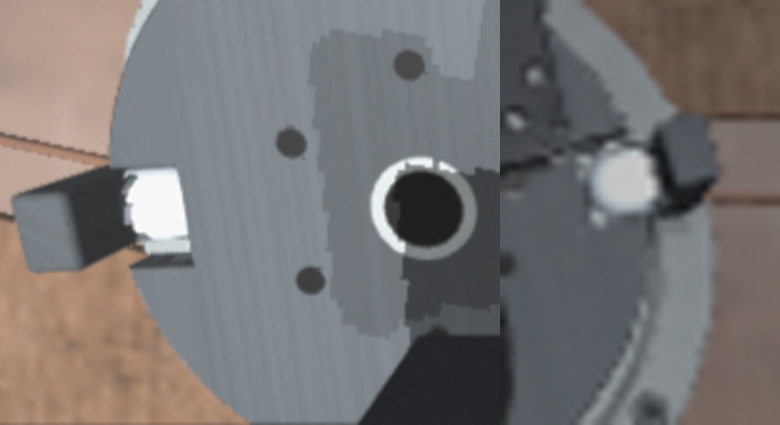

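The left crop shows the notch mouth at rows 168 to 267 near column 160, the key top showing at rows 170 to 252, and the key back's top face centred near (47,232). I'll compute the angles.

```bash
python3 - <<'E'
from h import *
f=lambda u,v,z: px('w3',60+u/2.5,160+v/2.5,z)[:2]
c=f(423,208,.054);print(c)
for n,u,v,z in[('na',180,167,.054),('nb',193,265,.054),('nm',187,216,.054),('back',48,232,.058),('b1',15,195,.058),('b2',68,190,.058),('b3',82,266,.058),('b4',30,271,.058)]:
    d=f(u,v,z)-c; print(n,np.hypot(*d).round(4),np.degrees(np.arctan2(d[1],d[0])).round(1))
E
```

```text
[ 0.57796079 -0.01480821]
na 0.0578 -89.3
nb 0.0588 -65.1
nm 0.0568 -77.3
back 0.088 -76.2
b1 0.0942 -81.9
b2 0.0817 -83.1
b3 0.0823 -70.0
b4 0.095 -70.5
```

The notch is at about −77.3° and the key at −76.4°, so it is about 1 mm short and within the lead-in. I'll add a small nudge, back off, move over the centre and check.

```bash
python3 -m handwheel '[[[0,0,-1],0,1],[[0,0,-1.5],0,1],[[0,0,5],0,1],[[0,0,12],0,1],[[0,0,12],0,1]]' 10
python3 -m handwheel '[[[0,-12,0],0,1],[[0,-24,0],0,1],[[0,-36,-10],0,1],[[0,-48,-20],0,1],[[0,-55,-28],0,1]]' 10
python3 - <<'E'
from h import *
to(.5775,-.015,.068)
snap('wrist','w4')
a=cv2.resize(cv2.imread('pics/w4.png')[100:400,:400],(800,600),interpolation=cv2.INTER_CUBIC)
cv2.imwrite('pics/c4.png',a)
E
```

```text
time_s: 5.8
ee_pos: [0.5955, 0.0438, 0.0834]
eef_rot: [-0.387, 1.562, -0.2]
force: [0.0, 0.4, 0.6]
grip_width: 0.0006
time_s: 6.3
ee_pos: [0.5772, -0.0171, 0.0833]
eef_rot: [-0.396, 1.563, -0.21]
force: [-0.7, -0.7, 0.6]
grip_width: 0.0006
t 6.3 pos [ 0.5772 -0.0171  0.0833] yaw 100.6 F [-0.7 -0.7  0.6] w 0.0006277110040582702
mm [15.  2.  1.] spin None
```

View pics/c4.png

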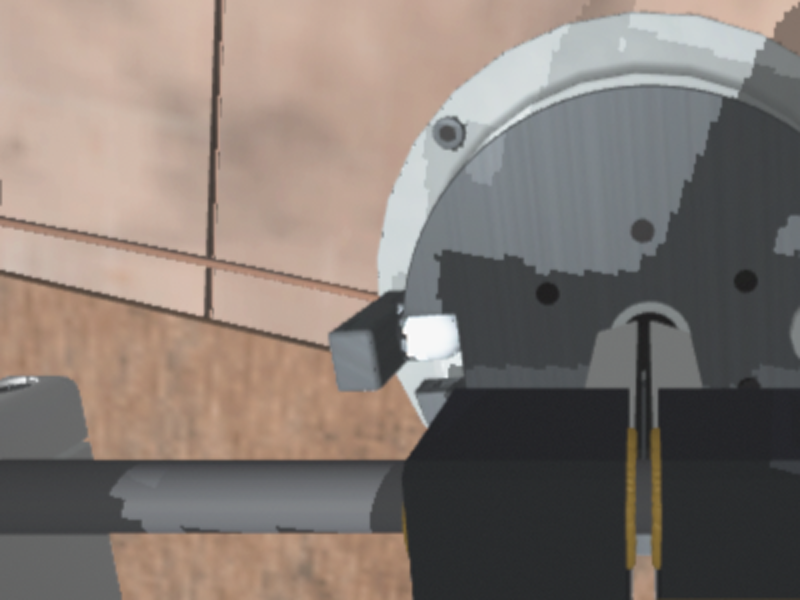

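The crop shows the notch's inner edge from (457,313) to about (466,380), with the key's white top at rows 315 to 362. The key back's top face has corners (331,334), (376,331), (383,387) and (338,391). The fingertips are over the bore.

```bash
python3 - <<'E'
from h import *
f=lambda u,v,z: px('w4',u/2,100+v/2,z)[:2]
c=np.array([.5778,-.0148])
for n,u,v,z in[('na',457,313,.054),('nb',466,380,.054),('b1',331,334,.058),('b2',376,331,.058),('b3',383,387,.058),('b4',338,391,.058),('stud',0,0,0)]:
    d=f(u,v,z)-c; print(n,np.hypot(*d).round(4),np.degrees(np.arctan2(d[1],d[0])).round(1))
E
```

```text
na 0.0582 -87.8
nb 0.0578 -66.2
b1 0.0945 -81.3
b2 0.081 -82.3
b3 0.0816 -69.7
b4 0.0955 -70.3
stud 0.2472 -104.5
```

Notch at −77.0°, key at −75.9°, so about 1.3 mm off and inside the lead-in. I'll press down.

```bash
python3 -m handwheel '[[[6,2,1],0,1],[[12,2,1],0,1],[[16,2,1],0,1],[[19,2,1],0,1],[[22,2,1],0,1]]' 10
python3 -c "from h import *; to(.5775,-.015,.056)"
```

```text
time_s: 6.85
ee_pos: [0.5773, -0.0152, 0.0614]
eef_rot: [-0.468, 1.564, -0.282]
force: [-5.3, -0.5, 10.9]
grip_width: 0.0005
t 6.85 pos [ 0.5773 -0.0152  0.0614] yaw 100.6 F [-5.3 -0.5 10.9] w 0.0005250360502685903
mm [5. 0. 0.] spin None
```

The plate is already about 6.5 mm down with 11 N, which is past the key stop, so the notch has engaged. Continuing.

```bash
python3 -m handwheel '[[[2,0,0],0,1],[[4,0,0],0,1],[[6,0,0],0,1],[[7,0,0],0,1],[[7,0,0],0,1]]' 10
python3 -c "from h import *; to(.5775,-.015,.056)"
```

```text
time_s: 7.35
ee_pos: [0.5774, -0.0151, 0.056]
eef_rot: [-0.562, 1.563, -0.376]
force: [-13.0, -2.2, 25.5]
grip_width: 0.0003
t 7.35 pos [ 0.5774 -0.0151  0.056 ] yaw 100.7 F [-13.   -2.2  25.5] w 0.0002673372113248049
mm [0. 0. 0.] spin None
```

```bash
python3 -m handwheel '[[[1,0,0],0,1],[[2,0,0],0,1],[[3,0,0],0,1],[[3,0,0],0,1],[[3,0,0],0,1]]' 10
```

```text
time_s: 7.85
ee_pos: [0.5776, -0.0151, 0.0558]
eef_rot: [-0.657, 1.563, -0.469]
force: [-20.5, -2.4, 39.9]
grip_width: 0.0004
```

```bash
python3 -m handwheel '[[[-5,0,0],0,1],[[-20,0,0],0,1],[[-50,0,0],0,1],[[-90,0,0],0,1],[[-120,0,0],0,1]]' 10
python3 - <<'E'
from h import *
snap('wrist','w5')
for u,v in[(200,200),(250,180),(270,160),(300,150)]: print(px('w5',u,v))
to(.5775,-.015,.2)
E
```

```text
time_s: 8.35
ee_pos: [0.577, -0.0143, 0.1784]
eef_rot: [-0.587, 1.561, -0.4]
force: [0.9, -0.0, -0.8]
grip_width: 0.0002
[ 5.79144090e-01 -1.40145111e-01  5.09380999e-04]
[ 0.54789269 -0.08979951  0.0154823 ]
[ 0.52525065 -0.07221542  0.02566028]
[ 0.51127067 -0.04542678  0.04404641]
t 8.4 pos [ 0.5786 -0.0145  0.1832] yaw 100.8 F [-0.1  0.2  5.3] w 0.0005080915688821856
mm [-17.  -0.  -1.] spin None
```

View pics/w5.png

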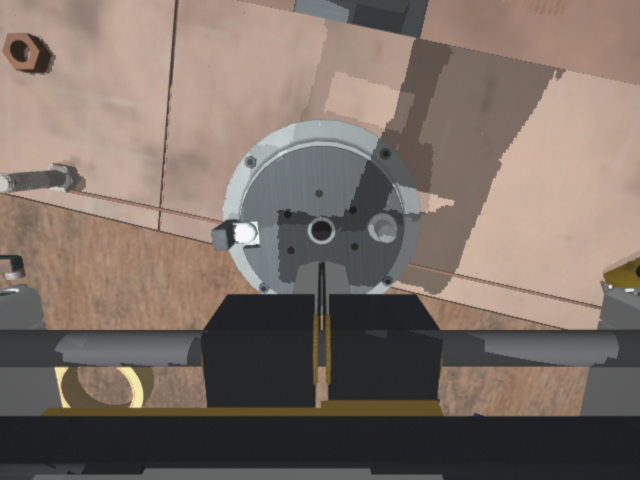

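The final view shows the key's white top filling the notch at (245,233), with the fingers clear. I'll check the plate height by depth, then hand in.

```bash
python3 -m handwheel '[[[-5,0,0],0,1],[[-5,0,0],0,1],[[-5,0,0],0,1],[[-5,0,0],0,1],[[-5,0,0],0,1]]' 10
python3 - <<'E'
from h import *
z=lambda f,us,vs:np.median([px(f,u,v)[2] for u in us for v in vs])
print('plate z', z('w5',range(285,360,5),range(165,185,5)),'before',z('w1',range(225,290,5),range(130,150,5)))
to(.5775,-.015,.2); print(hand_in())
E
```

```text
time_s: 8.9
ee_pos: [0.5782, -0.0144, 0.1873]
eef_rot: [-0.48, 1.557, -0.292]
force: [-0.2, -0.8, 0.4]
grip_width: 0.0007
plate z 0.04314467871501837 before 0.055340318608593536
t 8.9 pos [ 0.5782 -0.0144  0.1873] yaw 100.8 F [-0.2 -0.8  0.4] w 0.0006921577238817863
mm [-13.  -1.  -1.] spin None
the job is handed in; nothing more can be done
None
```

I turned the plate about 125° counterclockwise by pushing the stud with closed fingertips. I then pressed it home at its centre and backed off, and handed the job in at 8.9 s. No verdict was given.

- **Alignment before pressing:** the notch measured about 1 mm short of the key, inside the 3 mm lead-in.
- **Pressing:** the plate went down past the key stop. The fingertips stopped at about 42 mm above the table, the fully home height, and gained only 0.2 mm more as the force rose from 26 N to 40 N.
- **After backing off:** depth readings show the plate top dropped 12.2 mm, from 55.3 to 43.1 mm. Both readings are about 1 mm above the stated heights, within the camera's 2 mm calibration error. The last picture shows the notch round the key and the fingers clear.
- **Other objects:** I never went near the tape measure, nut or bolt, but I did not measure their positions afterwards.

No check failed or disagreed beyond the calibration error.

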